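# Stack the tote tray on the socketed tray by feel

## Task

Pick up the plywood tote tray by its bridge handle, keeping the thread spool and the loupe standing in it, and stack it level on the lower tray so that all four corner lugs drop into the sockets and it sits fully home. The lower tray lies loosely placed in its frame, so feel for the sockets with a light touch and never press or drop the tray hard; then let go, leaving the pencil and the bone folder where they lie.

Things in the scene. Friction and masses are not known exactly. Their poses are not given: they have to be found in the camera images.
- handle (a point): Centre of the handle bar of the loose plywood tote tray (about 0.36 kg plus contents); grip it here from above, across the bar. The bar runs along the tray's long axis x: 136 mm long, 12 mm thick (y), 26 mm high. z up. The side walls' top is 36 mm, the flat underside 76 mm and the lug ends 85 mm below this point. The tray fits either way round (half a turn).
- upper_tray: The tote tray, 170 mm (x) by 140 mm (y), 5 mm walls; origin midway between the lug ends, 85 mm below the handle point, axes as handle. Four round lugs, 11.4 mm across, ends bevelled 1 mm, stick out 9 mm below its underside at x = +-65, y = +-50 mm; it stands on them at the start.
- frame: Low wooden frame fixed to the table, 216 (x) by 186 mm (y), with the lower plywood tray in it; origin at the centre of its underside. The lower tray lies parallel to the frame but anywhere within 6 mm of its centre along x and along y; this play is NOT in any reading. Friction holds it against sideways forces up to about 25 N. The two trays must not be pressed together with over 25 N.
- frame_top (a point): Point on the frame's centre line, axes as the frame, 55 mm above the table: height of the lower tray's flat deck when unloaded. The lower tray (176 by 146 mm) rests on foam: after the first 2 N it sinks about 0.4 mm per N, at most 8 mm. The deck has a central opening 80 (x) by 50 mm (y), and sockets near its corners.
- frame_socket (a point): Fixed to the frame at deck height, 65 mm toward +x and 50 mm toward +y of frame_top: where one of the lower tray's four sockets would be if that tray lay centred (it is up to 6 mm off each way). Sockets are square, 13.8 mm wide, 12 mm deep, at x = +-65, y = +-50 mm from the lower tray's own centre.
- frame_lip (a point): Fixed to the frame, 85 mm toward +x of frame_top: nominal middle of the lower tray's +x lip (it shares the play). Straight lips stand 20 mm above the deck along its +x and +y sides only. With the tote tray's walls touching the inner faces of both lips, its lugs stand over the sockets, 0.3 mm past centre toward the lips.
- frame_home (a point): Fixed to the frame, 76 mm above frame_top: where the handle point comes with the tote tray fully home, give or take the lower tray's play of 6 mm in x and y and less 0 to 3 mm that the foam sinks. With the lugs standing on the deck beside the sockets it is 9 mm higher.
- spool_mid (a point): Middle of the wooden thread spool (31 mm across, 40 mm tall), loose, standing upright in the tote tray; z is its axis.
- loupe_mid (a point): Middle of the black loupe (waisted cylinder, 37 mm across, 38 mm tall), loose, standing upright in the tote tray; z is its axis.
- pencil_mid (a point): Middle of the green pencil (117 mm long, 7 mm thick) lying on the table; not to be moved.
- folder_mid (a point): Middle of the flat bone folder (155 by 22 by 4 mm) lying on the table; not to be moved.
Mind the look-alikes: they are no part of the job. There is more than one size of the part that bears spool_mid; the job needs the smaller.

How it is judged:
By the outcome, as a careful person would: the job done as asked, in the order asked, and still so for the second after the job is handed in, with the robot touching nothing.
It also fails if it takes over 54 s, if anything falls off the work surface, if the arm or the gripper's body presses on something with over 40 N, if the wrist force passes 120 N, or if a joint passes its speed limit or range.

## Robot

A 6-joint arm with a two-finger parallel gripper is mounted at the origin on a cart in front of the work surface, level with it; the furniture and walls round the work are solid. World frame = base frame: x ahead of the robot, y to its left, z up, the work surface at z = 0. Lengths are in mm, angles in rad, forces in N, time in s.
With the tool pointing down it reaches from about 400 to 825 mm from the base axis. Payload 7 kg.
Tool frame: the origin (TCP) lies between the finger pads; the fingertips stand 11 mm ahead of it and the grasp point (between the pads) lies 8 mm behind it; z points along the fingers, y is the direction in which the jaws open and shut (so a half turn about z gives the same grasp; the last joint's range is limited). The gripper opens to 85 mm and grips with 20 to 120 N. Pads are 22 mm wide; open, the fingers measure 114 mm over their backs; the gripper's body (76 mm by 85 mm) begins 54 mm behind the grasp point. The pads swing forward as they close: fully open they stand 13 mm farther back than shut.
Start: joints at [1.59, 0.359, 0.012, 0, -1.224, -0.288], TCP at [179.273, 650.735, 242.302] pointing down, gripper open.
Joint ranges: [-3.07, 3.07], [-1.43, 2.12], [-1.02, 1.25], [-3.03, 1.67], [-3.05, -0], [-3.03, 3.03]. Speed limits (rad/s): [2.39, 2.39, 3.01, 3.14, 3.14, 3.14].

## Interface

Orientations are given as a unit quaternion [x, y, z, w].
In Python, from cell import bot, viewer gives the robot as it stands.
- The arm moves only by the shell command python3 -m creep 'ROWS'. ROWS is JSON, a list of rows, each an object of numbers: "wx", "wy", "wz": the turn, a rotation vector about the tool's x, y, z scaled (see below); "x", "y", "z": the shift along the tool's x, y, z scaled (see below); "hand": the opening, from -1 (shut) to 1 (fully open), so that 0 is half open. In form: [{"wx": .., "wy": .., "wz": .., "x": .., "y": .., "z": .., "hand": ..}, ...]. A call has 1 to 12 rows; each row is the pose to reach, as a shift and turn from the pose commanded when the call began, along the tool's axes at that moment; what a row does not reach only later rows make up. The controller multiplies each number of a shift by 250 mm and each number of a turn by 60 degrees. A row lasts 1/8 s, in which the tool goes at most 62.5 mm and 10.7 degrees, less where a joint would pass 70% of its speed; a pose out of reach is approached as far as the arm can. A call with a number of a shift or a turn outside -1 to 1 is refused whole. A call with a gripper value outside its range is refused whole. The fingers move at their own pace and stop on an object; the grip force is fixed at half the most. Time passes only in rows, so rows that repeat a pose let the fingers close. It gives the time, the measured TCP pose, the force and the opening at its end, in the units of the state.
- bot.sense(): the state, without advancing time (a new reading comes with each control period).
- viewer.grab_frame(name): name is "side" or "top" or "wrist"; returns a dict with "color" (480x640x3 uint8, red, green, blue), "depth" (480x640 float32, mm along the optical axis (not along the pixel's ray), 0 where there is no reading), "fov_y" (degrees; the focal length in pixels is half the picture's height over the tangent of half this angle, whatever the lens; pixels are square), "cx", "cy" (the principal point, pixels), "R" (3x3) and "t" (3): a world point X has camera coordinates R X + t. Camera axes: x right, y down, z forward; pixel columns grow to the right and rows downward; lengths in mm; the calibration is good to about 2 mm. A picture is of the moment at which its call begins.
- bot.hand_in(): hands the job in, once; it reports no verdict.
The state is a dict: "time_s": time; "joint_pos": joint angles; "dq": joint speeds; "tau": joint torques, N m; "ee_pos": TCP position; "tool_rot": TCP orientation; "contact_force": force on the tool from outside, world axes, zero at the start; "torque": the same for the moment, N m; "grip_width": finger opening in mm.
Only numpy, scipy, OpenCV 4.12 (cv2) and the standard library are available. Lean on these libraries where they do the work, as an engineer would, in place of code of your own. Each camera call takes 0.05 s, during which the arm holds its last target.

## Working session

There is one attempt and no reset: what is moved stays moved. The work goes in short steps, Python scripts to look and compute and a shell command to move; the robot and the scene stay as the last step left them, time stands still between calls to the robot, and variables do not carry over. Pictures are saved under pics/ and viewed, and the job is handed in when it is done.

```bash
ls; mkdir -p pics; cat > h.py <<'E'
import numpy as np, cv2
from cell import bot, viewer
def K(f):
    return 240/np.tan(np.radians(f["fov_y"])/2)
def grab(n,name):
    f=viewer.grab_frame(n); cv2.imwrite(f"pics/{name}.png",cv2.cvtColor(f["color"],cv2.COLOR_RGB2BGR))
    np.savez(f"pics/{name}.npz",**f); return f
def load(name): 
    d=np.load(f"pics/{name}.npz"); return {k:d[k] for k in d}
def ray(f,u,v):
    k=K(f); d=np.array([(u-f["cx"])/k,(v-f["cy"])/k,1.]); R=np.array(f["R"]);t=np.array(f["t"])
    return -R.T@t, R.T@d
def onplane(f,u,v,z):
    o,d=ray(f,u,v); return o+d*(z-o[2])/d[2]
def cloud(f):
    k=K(f); v,u=np.mgrid[0:480,0:640]; z=f["depth"]
    P=np.stack([(u-f["cx"])/k*z,(v-f["cy"])/k*z,z],-1)
    W=(P-np.array(f["t"]))@np.array(f["R"]); W[z<=0]=np.nan; return W
def proj(f,X):
    c=np.array(f["R"])@X+np.array(f["t"]); k=K(f); return c[0]/c[2]*k+f["cx"],c[1]/c[2]*k+f["cy"]
E
python3 - <<'E'
from h import *
print(bot.sense())
for n in("side","top","wrist"):
    f=grab(n,n+"0"); R=np.array(f["R"]);print(n,-R.T@np.array(f["t"]),R[2],f["fov_y"])
E
```

```text
pics
{'time_s': 0.0, 'joint_pos': array([ 1.59004556e+00,  3.59400373e-01,  1.10588016e-02, -3.35787882e-04,
       -1.22414353e+00, -2.88079731e-01]), 'dq': array([ 0.00054892,  0.00070887, -0.00158049, -0.00019702,  0.00092163,
       -0.00118443]), 'tau': array([ 1.69117677e-03, -5.83314121e+01,  2.93406808e+01,  6.93643749e+00,
       -6.05896086e-03, -9.77875573e-06]), 'ee_pos': array([179.2020969 , 650.2826972 , 241.35753331]), 'tool_rot': array([ 9.90971834e-01, -1.34067466e-01, -2.67558789e-05,  8.58601717e-04]), 'contact_force': array([0.20799884, 0.9318158 , 0.39325483]), 'torque': array([ 0.00897086, -0.02565619, -0.00435389]), 'grip_width': 85.47311466493728}
side [ 344.61530363 -850.34416144  711.05561672] [ 0.23840348  0.7723451  -0.58876721] 42.01520176219584
top [ 403.36831604  -23.80502568 1182.16648466] [ 0.17630293  0.01648282 -0.98419794] 43.86717404262497
wrist [248.79483907 630.22676977 372.99154197] [-0.27368546  0.07395588 -0.95897174] 64.68274563350083
```

View pics/side0.png

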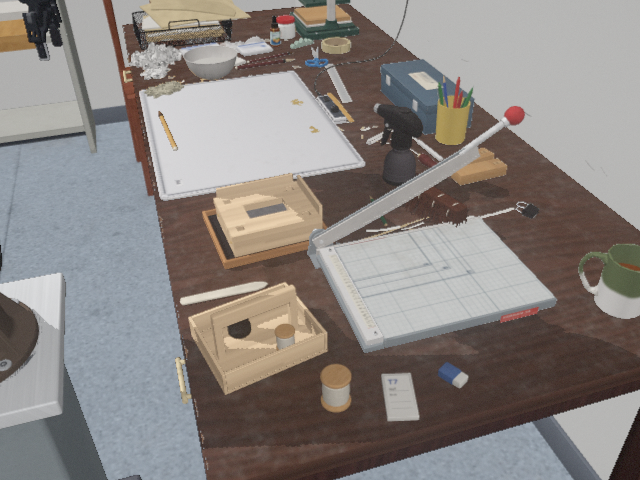

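View pics/top0.png

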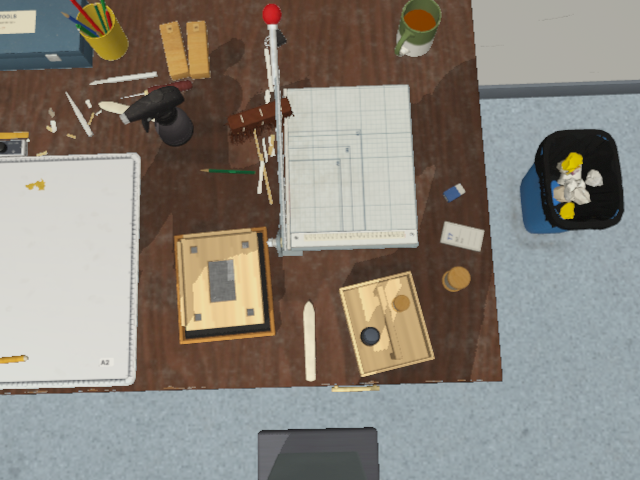

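View pics/wrist0.png

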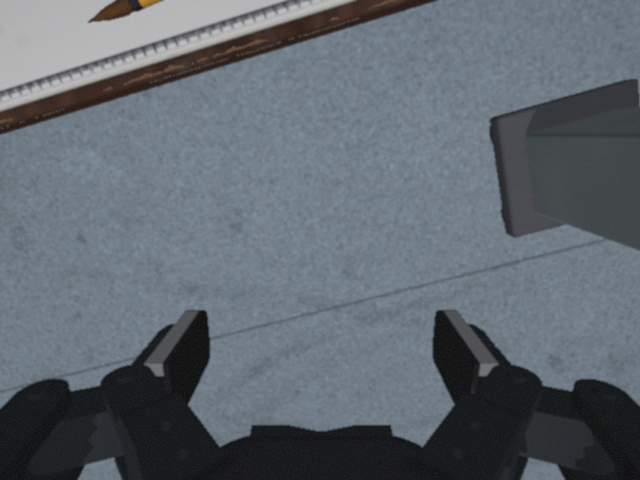

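```bash
python3 - <<'E'
from h import *
for n in("top0","side0"):
    f=load(n); W=cloud(f); 
    for nm,lo,hi in(("tray",[300,-320],[560,-20]),("frame",[340,20],[640,260])):
        m=(W[...,0]>lo[0])&(W[...,0]<hi[0])&(W[...,1]>lo[1])&(W[...,1]<hi[1])
        h,e=np.histogram(W[m][:,2],bins=np.arange(-6,122,3)); print(n,nm,[(int(a),int(b)) for a,b in zip(e,h) if b>15])
f=load("top0")
im=cv2.imread("pics/top0.png")
a=cv2.resize(im[220:350,165:285],None,fx=4.5,fy=4.5,interpolation=cv2.INTER_CUBIC);cv2.imwrite("pics/fr.png",a)
a=cv2.resize(im[260:390,325:445],None,fx=4.5,fy=4.5,interpolation=cv2.INTER_CUBIC);cv2.imwrite("pics/tr.png",a)
s=cv2.imread("pics/side0.png")
a=cv2.resize(s[170:390,180:335],None,fx=2.7,fy=2.7,interpolation=cv2.INTER_CUBIC);cv2.imwrite("pics/sd.png",a)
E
```

```text
top0 tray [(-6, 1291), (-3, 4701), (0, 3557), (3, 616), (6, 123), (9, 1017), (12, 2187), (15, 1018), (18, 144), (21, 50), (24, 66), (27, 70), (30, 64), (33, 62), (36, 48), (39, 56), (42, 143), (45, 443), (48, 526), (51, 350), (54, 273), (57, 104), (81, 18), (84, 16), (90, 26), (93, 139), (96, 262), (99, 94)]
top0 frame [(-6, 1041), (-3, 3723), (0, 2833), (3, 823), (6, 765), (9, 637), (12, 857), (15, 764), (18, 243), (21, 44), (24, 38), (27, 53), (30, 49), (33, 22), (39, 20), (42, 71), (45, 98), (48, 373), (51, 2074), (54, 2628), (57, 707), (60, 90), (63, 60), (66, 53), (69, 125), (72, 312), (75, 166), (78, 16)]
side0 tray [(-6, 24), (-3, 3067), (0, 7338), (3, 439), (6, 110), (9, 167), (12, 1724), (15, 1407), (18, 313), (21, 330), (24, 338), (27, 338), (30, 363), (33, 365), (36, 347), (39, 389), (42, 426), (45, 513), (48, 856), (51, 261), (54, 575), (57, 239), (60, 31), (63, 28), (66, 26), (69, 25), (72, 60), (75, 118), (78, 124), (81, 133), (84, 142), (87, 124), (90, 124), (93, 142), (96, 377), (99, 152)]
side0 frame [(-6, 16), (-3, 1399), (0, 3432), (3, 404), (6, 431), (9, 471), (12, 463), (15, 579), (18, 337), (21, 141), (24, 156), (27, 177), (30, 184), (33, 169), (36, 153), (39, 144), (42, 145), (45, 244), (48, 267), (51, 483), (54, 2350), (57, 747), (60, 166), (63, 142), (66, 141), (69, 133), (72, 193), (75, 178)]
```

View pics/fr.png

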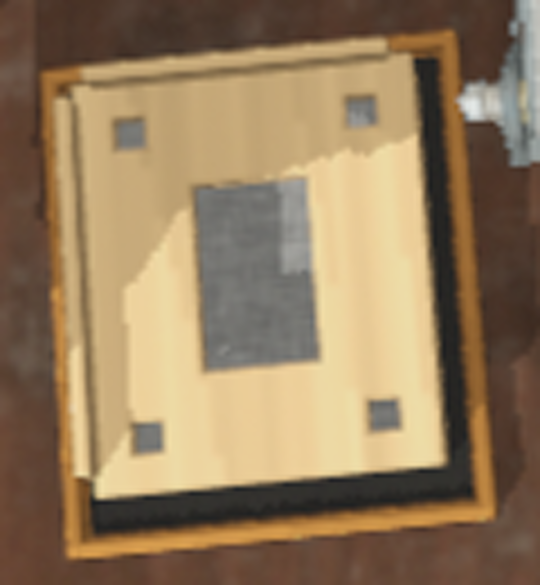

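View pics/tr.png

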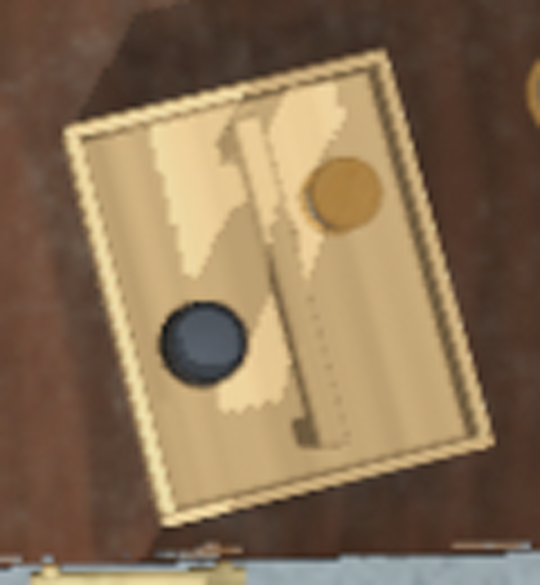

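View pics/sd.png

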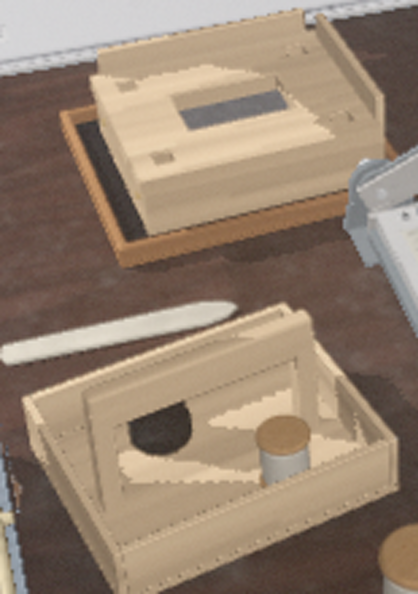

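```bash
cat > meas.py <<'E'
from h import *
f=load("top0"); im=cv2.imread("pics/top0.png"); g=cv2.cvtColor(im,cv2.COLOR_BGR2GRAY); W=cloud(f)
def band(W,lo,hi,zl,zh):
    m=(W[...,0]>lo[0])&(W[...,0]<hi[0])&(W[...,1]>lo[1])&(W[...,1]<hi[1])&(W[...,2]>zl)&(W[...,2]<zh); return m
def big(m):
    n,l,s,c=cv2.connectedComponentsWithStats(m.astype(np.uint8)); return l==1+np.argmax(s[1:,4])
for nm in("top0","side0"):
    f=load(nm);W=cloud(f)
    m=big(band(W,(300,-320),(560,-20),91,106))
    uv=np.argwhere(m)[:,::-1]
    P=np.array([onplane(f,u,v,98)[:2] for u,v in uv])
    print(nm,"bar n",m.sum(),"z",np.median(W[m][:,2]),"px",uv.mean(0),cv2.minAreaRect(P.astype(np.float32)),P.mean(0))
    # wall top
    m=band(W,(300,-320),(560,-20),42,60)
    uv=np.argwhere(big(m))[:,::-1]; P=np.array([onplane(f,u,v,49)[:2] for u,v in uv]); print(nm,"wall",m.sum(),cv2.minAreaRect(P.astype(np.float32)))
    m=big(band(W,(340,20),(640,260),50,60)); uv=np.argwhere(m)[:,::-1]
    P=np.array([onplane(f,u,v,55)[:2] for u,v in uv]); print(nm,"deck z",np.median(W[m][:,2]),cv2.minAreaRect(P.astype(np.float32)))
    m=(band(W,(340,20),(640,260),70,82)); uv=np.argwhere(m)[:,::-1]
    P=np.array([onplane(f,u,v,75)[:2] for u,v in uv]); print(nm,"lips z",np.median(W[m][:,2]),cv2.minAreaRect(P.astype(np.float32)))
f=load("top0");W=cloud(f)
hsv=cv2.cvtColor(im,cv2.COLOR_BGR2HSV)
roi=np.zeros_like(g);roi[240:330,182:265]=1
m=((hsv[...,1]<70)&(hsv[...,2]<170)&(hsv[...,2]>60)&(roi>0)).astype(np.uint8)
n,l,s,c=cv2.connectedComponentsWithStats(m)
for i in range(1,n):
    if s[i,4]>15:
        print("soc",s[i],c[i].round(1),onplane(f,*c[i],55).round(1))
# lever heights
for v in range(20,270,20):
    u=np.arange(262,305); z=W[v,u,2]; j=np.nanargmax(z); print(v,W[v,u[j]].round(0))
E
python3 meas.py
```

```text
top0 bar n 519 z 97.09239562636184 px [389.3044316  322.42967245] ((450.8955993652344, -145.56687927246094), (135.0216522216797, 12.714971542358398), 12.043658256530762) [ 450.23143394 -145.88930408]
top0 wall 1839 ((451.2503356933594, -146.04837036132812), (169.71640014648438, 140.13014221191406), 12.08948802947998)
top0 deck z 54.52774431673487 ((540.6821899414062, 164.79739379882812), (175.9728240966797, 148.01138305664062), 3.8495826721191406)
top0 lips z 73.89884611610043 ((591.3690185546875, 181.19671630859375), (125.23625183105469, 263.11285400390625), 44.33735275268555)
side0 bar n 749 z 97.5137660103569 px [252.05073431 303.16555407] ((448.31329345703125, -153.08575439453125), (137.19906616210938, 20.996395111083984), 12.085355758666992) [ 446.75399853 -152.11793951]
side0 wall 2870 ((448.99041748046875, -151.0790557861328), (171.9005584716797, 147.95899963378906), 12.112710952758789)
side0 deck z 55.80884617144365 ((539.6148681640625, 162.605712890625), (180.8599853515625, 163.57708740234375), 4.5602946281433105)
side0 lips z 74.51272240057673 ((588.3688354492188, 176.21347045898438), (128.10462951660156, 266.84478759765625), 43.78383255004883)
soc [242 242   7   6  39] [244.9 244.6] [608.7 118.7  55. ]
soc [191 247   6   6  35] [193.6 249.6] [602.1 217.9  55. ]
soc [ 208  260   28   42 1003] [221.5 280.6] [540.2 164.1  55. ]
soc [247 309   7   7  42] [250.  311.7] [479.6 110.3  55. ]
soc [195 314   6   7  39] [197.5 316.8] [473.1 209.8  55. ]
20 [966.  45. 242.]
40 [943.  47. 215.]
60 [914.  44. 198.]
80 [885.  46. 181.]
100 [854.  46. 164.]
120 [821.  46. 151.]
140 [787.  47. 138.]
160 [754.  47. 122.]
180 [720.  43. 106.]
200 [686.  43.  90.]
220 [650.  45.  74.]
240 [614.  47.  61.]
260 [583.  80.  18.]
```

```bash
cat >> h.py <<'E'
from scipy.spatial.transform import Rotation as Ro
def units(target,yaw=None):
    s=bot.sense(); R=Ro.from_quat(s["tool_rot"]); d=R.as_matrix().T@(np.array(target)-s["ee_pos"])
    x=R.as_matrix()[:,0]; y0=np.degrees(np.arctan2(x[1],x[0]))
    out=dict(xyz=(d/250).round(4),yaw=round(y0,2),zaxis=R.as_matrix()[:,2].round(4))
    if yaw is not None:
        c,s_=np.cos(np.radians(yaw)),np.sin(np.radians(yaw))
        T=Ro.from_matrix(np.array([[c,s_,0],[s_,-c,0],[0,0,-1]]))
        out["w"]=np.degrees((R.inv()*T).as_rotvec()).round(2)/60
    s=bot.sense(); print(out,"t",round(s["time_s"],2),"p",s["ee_pos"].round(1),"F",s["contact_force"].round(2),"M",s["torque"].round(2),"g",round(s["grip_width"],1),"q",s["joint_pos"].round(2))
E
python3 -c "
from h import *
units([330,420,250],12.05)"; python3 -m creep --help | head -5
```

```text
{'xyz': array([ 0.8264,  0.7282, -0.0327]), 'yaw': np.float64(-15.4), 'zaxis': array([-2.0e-04, -1.4e-03, -1.0e+00]), 'w': array([ 1.33333333e-03,  1.66666667e-04, -4.57500000e-01])} t 0.15 p [179.2 650.4 241.6] F [-0.09 -0.17 -0.41] M [-0.03  0.01 -0.02] g 85.5 q [ 1.59  0.36  0.01 -0.   -1.22 -0.29]invalid input: not JSON, or not a number
```

```bash
python3 -m creep '[{"x":0.826,"y":0.728,"z":-0.033,"wz":-0.4575},{"x":0.826,"y":0.728,"z":-0.033,"wz":-0.4575},{"x":0.826,"y":0.728,"z":-0.033,"wz":-0.4575},{"x":0.826,"y":0.728,"z":-0.033,"wz":-0.4575},{"x":0.826,"y":0.728,"z":-0.033,"wz":-0.4575},{"x":0.826,"y":0.728,"z":-0.033,"wz":-0.4575}]'; python3 -c "
from h import *
units([480,220,250],12.05)"
```

```text
{'xyz': array([ 1.6174,  1.3401, -0.0317]), 'yaw': np.float64(-15.4), 'zaxis': array([-2.0e-04, -1.4e-03, -1.0e+00]), 'w': array([ 1.33333333e-03,  1.66666667e-04, -4.57500000e-01])} t 0.15 p [179.2 650.4 241.6] F [-0.09 -0.17 -0.41] M [-0.03  0.01 -0.02] g 85.5 q [ 1.59  0.36  0.01 -0.   -1.22 -0.29]schema error: expected keys wx, wy, wz, x, y, z, hand
```

```bash
python3 -m creep '[{"wx":0,"wy":0,"x":0.826,"y":0.728,"z":-0.033,"wz":-0.4575,"hand":1},{"wx":0,"wy":0,"x":0.826,"y":0.728,"z":-0.033,"wz":-0.4575,"hand":1},{"wx":0,"wy":0,"x":0.826,"y":0.728,"z":-0.033,"wz":-0.4575,"hand":1},{"wx":0,"wy":0,"x":0.826,"y":0.728,"z":-0.033,"wz":-0.4575,"hand":1},{"wx":0,"wy":0,"x":0.826,"y":0.728,"z":-0.033,"wz":-0.4575,"hand":1},{"wx":0,"wy":0,"x":0.826,"y":0.728,"z":-0.033,"wz":-0.4575,"hand":1}]'; python3 -c "
from h import *
units([480,220,250],12.05)"
```

```text
time_s: 0.9
ee_pos: [330.8, 418.9, 250.9]
tool_rot: [0.995, 0.104, 0.0, -0.0]
contact_force: [-0.3, 0.2, 0.5]
grip_width: 85.2
{'xyz': array([0.4197, 0.9015, 0.0033]), 'yaw': np.float64(11.91), 'zaxis': array([ 1.e-04,  5.e-04, -1.e+00]), 'w': array([-0.0005    , -0.00016667, -0.00233333])} t 0.9 p [330.8 418.9 250.9] F [-0.29  0.2   0.52] M [ 0.05 -0.03  0.02] g 85.2 q [ 1.27  0.12 -0.29 -0.   -1.16  0.51]
```

```bash
python3 -m creep '[{"wx":0,"wy":0,"x":0.42,"y":0.90,"z":-0.15,"wz":0,"hand":1},{"wx":0,"wy":0,"x":0.42,"y":0.90,"z":-0.15,"wz":0,"hand":1},{"wx":0,"wy":0,"x":0.42,"y":0.90,"z":-0.15,"wz":0,"hand":1},{"wx":0,"wy":0,"x":0.42,"y":0.90,"z":-0.15,"wz":0,"hand":1},{"wx":0,"wy":0,"x":0.42,"y":0.90,"z":-0.15,"wz":0,"hand":1},{"wx":0,"wy":0,"x":0.42,"y":0.90,"z":-0.15,"wz":0,"hand":1}]'; python3 -c "
from h import *
grab('wrist','w1')
units([450,-60,260],12.05)"
```

```text
time_s: 1.65
ee_pos: [479.6, 222.7, 287.6]
tool_rot: [0.995, 0.105, -0.0, 0.0]
contact_force: [-0.3, -0.1, 0.0]
grip_width: 85.2
{'xyz': array([-0.3515,  1.0832,  0.1107]), 'yaw': np.float64(12.08), 'zaxis': array([-7.e-04, -3.e-04, -1.e+00]), 'w': array([0.00016667, 0.00066667, 0.0005    ])} t 1.7 p [479.3 223.2 287.6] F [-0.3  -0.28  0.74] M [-0.01 -0.    0.01] g 85.4 q [ 0.81  0.09 -0.24 -0.   -1.25  0.97]
```

View pics/w1.png

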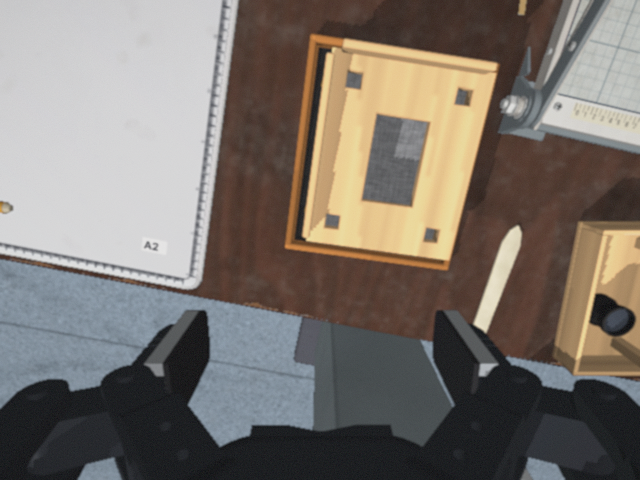

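```bash
cat > sock.py <<'E'
from h import *
def tri(f1,p1,f2,p2):
    o1,d1=ray(f1,*p1);o2,d2=ray(f2,*p2)
    A=np.stack([d1,-d2],1); s=np.linalg.lstsq(A,o2-o1,rcond=None)[0]
    a=o1+s[0]*d1;b=o2+s[1]*d2; return (a+b)/2,np.linalg.norm(a-b)
T=load("top0");F=load("w1")
im=cv2.imread("pics/w1.png");hsv=cv2.cvtColor(im,cv2.COLOR_BGR2HSV)
roi=np.zeros((480,640),bool);roi[60:250,318:480]=1
m=((hsv[...,1]<75)&(hsv[...,2]<175)&roi).astype(np.uint8)
n,l,s,c=cv2.connectedComponentsWithStats(m)
P=[]
for i in range(1,n):
    if s[i,4]>60:
        p=onplane(F,*c[i],55); print(s[i],c[i].round(1),p.round(1)); P.append((s[i,4],c[i],p))
top=[(244.9,244.6),(193.6,249.6),(250,311.7),(197.5,316.8),(221.5,280.6)]
for t in top:
    q=onplane(T,*t,55)
    b=min(P,key=lambda a:np.linalg.norm(a[2]-q)); X,e=tri(T,t,F,b[1]); print(t,b[1].round(1),X.round(1),round(e,1))
E
python3 sock.py
```

```text
[318  60   6  45 150] [319.6  75.4] [598.6 248.1  55. ]
[346  72  16  17 222] [353.3  80.1] [601.1 218.1  55. ]
[455  89  12  16 141] [460.8  97. ] [607.6 120.6  55. ]
[ 363  115   65   90 4269] [393.9 159.3] [542.3 164.9  55. ]
[325 214  14  13 147] [331.6 220. ] [473.3 209.4  55. ]
[425 228  10  12  99] [429.3 233.6] [480.1 111.7  55. ]
(244.9, 244.6) [460.8  97. ] [608.8 119.3  51.1] 1.1
(193.6, 249.6) [353.3  80.1] [601.6 218.   54.5] 0.9
(250, 311.7) [429.3 233.6] [479.7 110.7  52.3] 0.3
(197.5, 316.8) [331.6 220. ] [473.2 209.6  55. ] 0.5
(221.5, 280.6) [393.9 159.3] [541.5 164.5  51.2] 1.6
```

```bash
python3 -m creep '[{"wx":0,"wy":0,"x":-0.32,"y":0.95,"z":0.1,"wz":0,"hand":1},{"wx":0,"wy":0,"x":-0.32,"y":0.95,"z":0.1,"wz":0,"hand":1},{"wx":0,"wy":0,"x":-0.32,"y":0.95,"z":0.1,"wz":0,"hand":1},{"wx":0,"wy":0,"x":-0.32,"y":0.95,"z":0.1,"wz":0,"hand":1},{"wx":0,"wy":0,"x":-0.32,"y":0.95,"z":0.1,"wz":0,"hand":1},{"wx":0,"wy":0,"x":-0.32,"y":0.95,"z":0.1,"wz":0,"hand":1}]'; python3 -c "
from h import *
units([430,-130,240],12.05)"
```

```text
time_s: 2.45
ee_pos: [451.2, -25.7, 263.1]
tool_rot: [0.994, 0.105, 0.0, -0.0]
contact_force: [0.1, 0.4, 0.3]
grip_width: 85.7
{'xyz': array([-0.1701,  0.3901,  0.0922]), 'yaw': np.float64(12.09), 'zaxis': array([ 2.e-04,  2.e-04, -1.e+00]), 'w': array([-0.00016667, -0.00033333,  0.00066667])} t 2.45 p [451.2 -25.7 263.1] F [0.13 0.45 0.31] M [ 0.03 -0.05 -0.06] g 85.7 q [ 0.38 -0.03 -0.42 -0.   -1.18  1.4 ]
```

```bash
python3 -m creep '[{"wx":0,"wy":0,"x":-0.17,"y":0.39,"z":0.06,"wz":0,"hand":1},{"wx":0,"wy":0,"x":-0.17,"y":0.39,"z":0.06,"wz":0,"hand":1},{"wx":0,"wy":0,"x":-0.17,"y":0.39,"z":0.06,"wz":0,"hand":1}]'; python3 -c "
from h import *
grab('wrist','w2')
units([450.5,-145.8,150],12.05)"
```

```text
time_s: 2.82
ee_pos: [429.7, -131.0, 247.5]
tool_rot: [0.994, 0.105, -0.001, -0.0]
contact_force: [0.1, 0.6, 0.4]
grip_width: 85.3
{'xyz': array([0.0664, 0.0781, 0.3914]), 'yaw': np.float64(12.07), 'zaxis': array([-4.e-04,  0.e+00, -1.e+00]), 'w': array([-0.        ,  0.00033333,  0.00033333])} t 2.88 p [ 430.2 -130.2  247.9] F [-0.06  0.72  0.99] M [ 0.08 -0.04  0.04] g 85.3 q [ 0.15 -0.03 -0.45 -0.   -1.15  1.63]
```

View pics/w2.png

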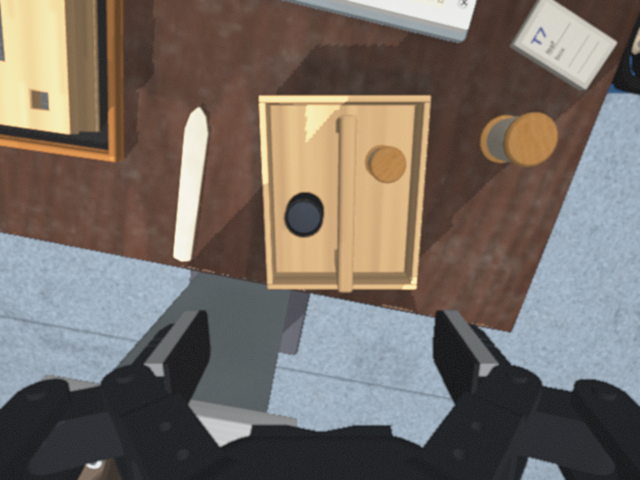

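```bash
cat > m2.py <<'E'
from h import *
from sock import tri
F=load("w2");W=cloud(F);T=load("top0")
m=(W[...,2]>91)&(W[...,2]<106)&(W[...,1]<-90)&(W[...,1]>-200)&(W[...,0]>340)
n,l,s,c=cv2.connectedComponentsWithStats(m.astype(np.uint8)); i=1+np.argmax(s[1:,4])
uv=np.argwhere(l==i)[:,::-1]; P=np.array([onplane(F,u,v,98)[:2] for u,v in uv]).astype(np.float32)
print("bar",np.median(W[l==i][:,2]),s[i],cv2.minAreaRect(P))
m=(W[...,2]>44)&(W[...,2]<54)&(W[...,1]<-40)&(W[...,1]>-260)&(W[...,0]>340)&(W[...,0]<560)
n,l,s,c=cv2.connectedComponentsWithStats(m.astype(np.uint8)); i=1+np.argmax(s[1:,4])
uv=np.argwhere(l==i)[:,::-1]; P=np.array([onplane(F,u,v,49)[:2] for u,v in uv]).astype(np.float32)
print("wall",cv2.minAreaRect(P))
# triangulate bar top ends by rays: top-view bar end px vs wrist
for a,b in(((380.7,286.5),(347,115)),((397.5,358.5),(345.5,291))): print(tri(T,a,F,b))
E
python3 m2.py | tail -4; python3 -c "
from h import *
units([451,-146,100],12.05)"
```

```text
bar 97.56151568158946 [ 337  115   19  178 2827] ((451.0255432128906, -146.66848754882812), (134.2444305419922, 12.049930572509766), 12.105584144592285)
wall ((450.8979797363281, -146.87289428710938), (168.209228515625, 139.56646728515625), 12.09532356262207)
(array([ 515.74935048, -132.79152328,  100.34008448]), np.float64(1.9337204638033962))
(array([ 386.02807662, -159.48149171,   97.16360825]), np.float64(4.379323400310813))
{'xyz': array([0.0682, 0.0793, 0.5914]), 'yaw': np.float64(12.07), 'zaxis': array([-4.e-04,  0.e+00, -1.e+00]), 'w': array([-0.        ,  0.00033333,  0.00033333])} t 2.88 p [ 430.2 -130.2  247.9] F [-0.06  0.72  0.99] M [ 0.08 -0.04  0.04] g 85.3 q [ 0.15 -0.03 -0.45 -0.   -1.15  1.63]
```

```bash
python3 -m creep '[{"wx":0,"wy":0,"x":0.068,"y":0.081,"z":0.2,"wz":0,"hand":1},{"wx":0,"wy":0,"x":0.068,"y":0.081,"z":0.4,"wz":0,"hand":1},{"wx":0,"wy":0,"x":0.068,"y":0.081,"z":0.5,"wz":0,"hand":1},{"wx":0,"wy":0,"x":0.068,"y":0.081,"z":0.6,"wz":0,"hand":1},{"wx":0,"wy":0,"x":0.068,"y":0.081,"z":0.684,"wz":0,"hand":1},{"wx":0,"wy":0,"x":0.068,"y":0.081,"z":0.684,"wz":0,"hand":1},{"wx":0,"wy":0,"x":0.068,"y":0.081,"z":0.684,"wz":0,"hand":1}]'; python3 -c "
from h import *
grab('side','s1')
units([451,-146.5,77],12.05)"
```

```text
time_s: 3.75
ee_pos: [451.8, -146.0, 77.8]
tool_rot: [0.994, 0.106, 0.0, 0.0]
contact_force: [1.6, 0.4, 0.1]
grip_width: 85.1
{'xyz': array([-0.0034,  0.0001,  0.0041]), 'yaw': np.float64(12.14), 'zaxis': array([ 0.0016, -0.    , -1.    ]), 'w': array([ 0.00033333, -0.0015    ,  0.0015    ])} t 3.8 p [ 451.8 -146.3   78. ] F [ 0.85 -0.12  0.32] M [-0.05  0.03  0.02] g 85.5 q [ 0.1   0.21 -0.63  0.   -0.72  1.68]
```

View pics/s1.png

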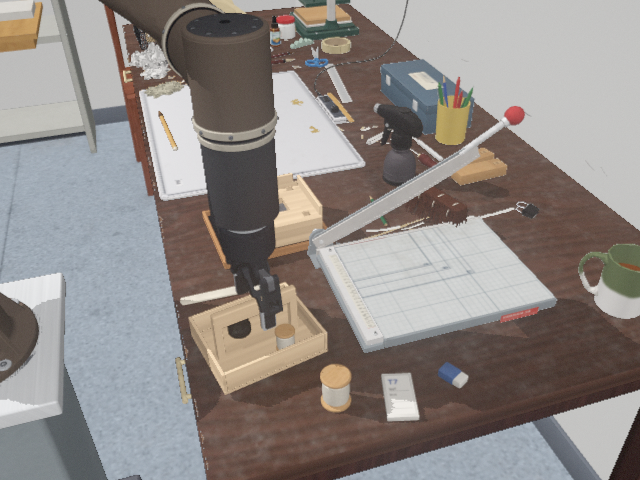

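Fingers straddle the bar. Close gradually, without shoving the tray.

```bash
python3 -m creep '[{"wx":0,"wy":0,"x":0,"y":0,"z":0,"wz":0,"hand":0.4},{"wx":0,"wy":0,"x":0,"y":0,"z":0,"wz":0,"hand":0},{"wx":0,"wy":0,"x":0,"y":0,"z":0,"wz":0,"hand":-0.3},{"wx":0,"wy":0,"x":0,"y":0,"z":0,"wz":0,"hand":-0.5},{"wx":0,"wy":0,"x":0,"y":0,"z":0,"wz":0,"hand":-0.6},{"wx":0,"wy":0,"x":0,"y":0,"z":0,"wz":0,"hand":-0.7},{"wx":0,"wy":0,"x":0,"y":0,"z":0,"wz":0,"hand":-0.8},{"wx":0,"wy":0,"x":0,"y":0,"z":0,"wz":0,"hand":-1},{"wx":0,"wy":0,"x":0,"y":0,"z":0,"wz":0,"hand":-1},{"wx":0,"wy":0,"x":0,"y":0,"z":0,"wz":0,"hand":-1}]'; python3 -c "
from h import *
units([451,-146.5,77],12.05)"
```

```text
time_s: 5.05
ee_pos: [450.6, -147.0, 77.1]
tool_rot: [0.994, 0.105, -0.0, -0.0]
contact_force: [-0.9, 3.4, 4.3]
grip_width: 11.2
{'xyz': array([ 0.0019, -0.0018,  0.0004]), 'yaw': np.float64(12.05), 'zaxis': array([-0.e+00,  1.e-04, -1.e+00]), 'w': array([-0.00016667,  0.        , -0.        ])} t 5.05 p [ 450.6 -147.    77.1] F [-0.95  3.36  4.33] M [ 1.29  0.52 -0.03] g 11.2 q [ 0.1   0.21 -0.64 -0.   -0.72  1.68]
```

```bash
python3 -m creep '[{"wx":0,"wy":0,"x":0,"y":0,"z":-0.01,"wz":0,"hand":-1},{"wx":0,"wy":0,"x":0,"y":0,"z":-0.03,"wz":0,"hand":-1},{"wx":0,"wy":0,"x":0,"y":0,"z":-0.06,"wz":0,"hand":-1},{"wx":0,"wy":0,"x":0,"y":0,"z":-0.1,"wz":0,"hand":-1},{"wx":0,"wy":0,"x":0,"y":0,"z":-0.15,"wz":0,"hand":-1},{"wx":0,"wy":0,"x":0,"y":0,"z":-0.2,"wz":0,"hand":-1},{"wx":0,"wy":0,"x":0,"y":0,"z":-0.25,"wz":0,"hand":-1},{"wx":0,"wy":0,"x":0,"y":0,"z":-0.3,"wz":0,"hand":-1},{"wx":0,"wy":0,"x":0,"y":0,"z":-0.34,"wz":0,"hand":-1},{"wx":0,"wy":0,"x":0,"y":0,"z":-0.37,"wz":0,"hand":-1},{"wx":0,"wy":0,"x":0,"y":0,"z":-0.39,"wz":0,"hand":-1},{"wx":0,"wy":0,"x":0,"y":0,"z":-0.4,"wz":0,"hand":-1}]'; python3 -c "
from h import *
grab('side','s2');grab('top','t2')
units([451,-146.5,177],12.05)"
```

```text
time_s: 6.55
ee_pos: [450.6, -147.1, 177.2]
tool_rot: [0.994, 0.105, -0.0, -0.0]
contact_force: [0.0, 0.3, -5.0]
grip_width: 11.1
{'xyz': array([ 0.002 , -0.0023,  0.0003]), 'yaw': np.float64(12.05), 'zaxis': array([-1.e-04,  0.e+00, -1.e+00]), 'w': array([-0.,  0., -0.])} t 6.65 p [ 450.6 -147.2  177.1] F [ 0.38 -0.6  -4.86] M [-0.02 -0.05  0.03] g 11.3 q [ 0.1   0.08 -0.51 -0.   -0.98  1.68]
```

View pics/s2.png

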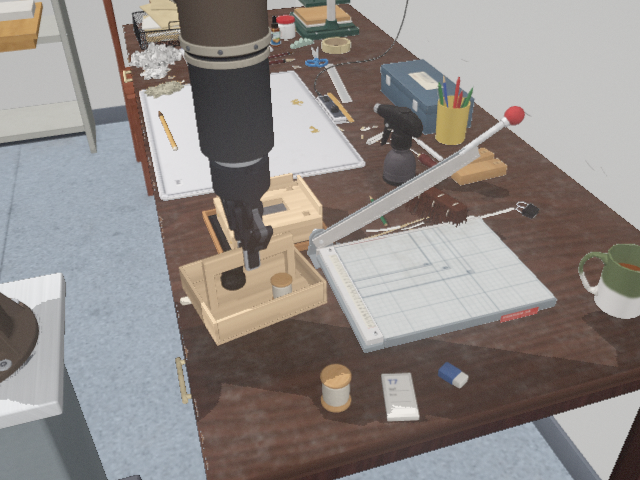

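View pics/t2.png

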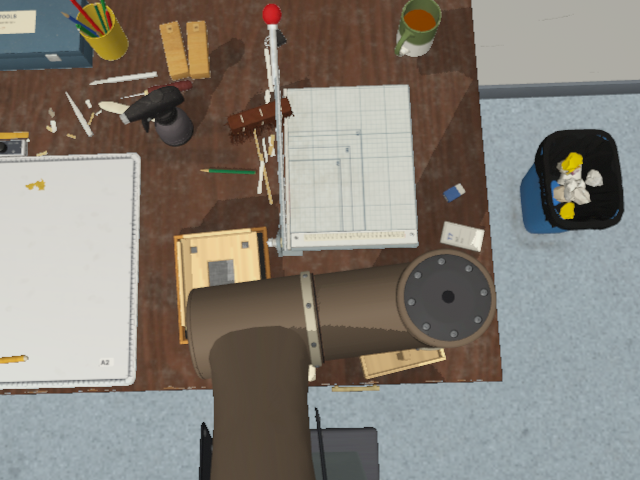

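```bash
cat > tilt.py <<'E'
from h import *
import sys
from bar import *
E
python3 - <<'E'
from h import *
F=load("s2");W=cloud(F)
W0=cloud(load("side0"))
def plane(W,zl,zh):
    m=(W[...,2]>zl)&(W[...,2]<zh)&(W[...,0]>340)&(W[...,0]<570)&(W[...,1]<-45)&(W[...,1]>-270)
    P=W[m]; 
    P=P-[450,-147,0]; c=np.radians(12.05); u=P[:,0]*np.cos(c)+P[:,1]*np.sin(c); v=-P[:,0]*np.sin(c)+P[:,1]*np.cos(c)
    k=((abs(abs(v)-67.5)<3)&(abs(u)<80))|((abs(abs(u)-82.5)<3)&(abs(v)<70))
    for _ in range(4):
        A=np.c_[u[k],v[k],np.ones(k.sum())]; s=np.linalg.lstsq(A,P[k,2],rcond=None)[0]
        r=abs(P[:,2]-(np.c_[u,v,np.ones(len(u))]@s)); k=k&(r<2)
    print(k.sum(),s, "slopes deg",np.degrees(s[:2]))
plane(W0,46,53); plane(W,143,157)
E
```

```text
766 [-1.82043437e-03 -1.90459595e-03  4.92475872e+01] slopes deg [-0.10430321 -0.10912531]
602 [7.92039238e-04 3.66621044e-03 1.49410823e+02] slopes deg [0.04538051 0.21005839]
```

```bash
python3 -c "
from h import *
units([490,5,185],3.75)"
```

```text
{'xyz': array([ 0.281 , -0.5624, -0.0317]), 'yaw': np.float64(12.05), 'zaxis': array([-1.e-04,  0.e+00, -1.e+00]), 'w': array([-0.        ,  0.        ,  0.13833333])} t 6.65 p [ 450.6 -147.2  177.1] F [ 0.38 -0.6  -4.86] M [-0.02 -0.05  0.03] g 11.3 q [ 0.1   0.08 -0.51 -0.   -0.98  1.68]
```

```bash
python3 -m creep '[{"wx":0,"wy":0,"x":0.007,"y":-0.014,"z":-0.002,"wz":0.004,"hand":-1},{"wx":0,"wy":0,"x":0.02,"y":-0.04,"z":-0.005,"wz":0.01,"hand":-1},{"wx":0,"wy":0,"x":0.042,"y":-0.084,"z":-0.008,"wz":0.02,"hand":-1},{"wx":0,"wy":0,"x":0.072,"y":-0.144,"z":-0.012,"wz":0.035,"hand":-1},{"wx":0,"wy":0,"x":0.107,"y":-0.214,"z":-0.016,"wz":0.053,"hand":-1},{"wx":0,"wy":0,"x":0.142,"y":-0.284,"z":-0.02,"wz":0.07,"hand":-1},{"wx":0,"wy":0,"x":0.177,"y":-0.354,"z":-0.024,"wz":0.088,"hand":-1},{"wx":0,"wy":0,"x":0.209,"y":-0.418,"z":-0.028,"wz":0.104,"hand":-1},{"wx":0,"wy":0,"x":0.237,"y":-0.474,"z":-0.03,"wz":0.117,"hand":-1},{"wx":0,"wy":0,"x":0.259,"y":-0.518,"z":-0.03,"wz":0.128,"hand":-1},{"wx":0,"wy":0,"x":0.273,"y":-0.546,"z":-0.03,"wz":0.135,"hand":-1},{"wx":0,"wy":0,"x":0.281,"y":-0.562,"z":-0.03,"wz":0.1383,"hand":-1}]'; python3 -c "
from h import *
units([536.1,159.1,185],3.75)"
```

```text
time_s: 8.15
ee_pos: [490.0, 5.4, 184.4]
tool_rot: [0.999, 0.033, -0.0, 0.0]
contact_force: [-0.7, -0.2, -4.4]
grip_width: 11.2
{'xyz': array([ 0.2242, -0.6015, -0.0023]), 'yaw': np.float64(3.75), 'zaxis': array([-3.e-04, -1.e-04, -1.e+00]), 'w': array([0.        , 0.00016667, 0.        ])} t 8.15 p [490.    5.4 184.4] F [-0.66 -0.25 -4.42] M [-0.09  0.03  0.02] g 11.2 q [ 0.41  0.1  -0.47 -0.   -1.    1.22]
```

```bash
python3 -m creep '[{"wx":0,"wy":0,"x":0.006,"y":-0.015,"z":0,"wz":0,"hand":-1},{"wx":0,"wy":0,"x":0.016,"y":-0.043,"z":0,"wz":0,"hand":-1},{"wx":0,"wy":0,"x":0.034,"y":-0.09,"z":0,"wz":0,"hand":-1},{"wx":0,"wy":0,"x":0.058,"y":-0.156,"z":0,"wz":0,"hand":-1},{"wx":0,"wy":0,"x":0.086,"y":-0.23,"z":0,"wz":0,"hand":-1},{"wx":0,"wy":0,"x":0.114,"y":-0.305,"z":0,"wz":0,"hand":-1},{"wx":0,"wy":0,"x":0.142,"y":-0.38,"z":0,"wz":0,"hand":-1},{"wx":0,"wy":0,"x":0.168,"y":-0.45,"z":0,"wz":0,"hand":-1},{"wx":0,"wy":0,"x":0.19,"y":-0.508,"z":0,"wz":0,"hand":-1},{"wx":0,"wy":0,"x":0.207,"y":-0.555,"z":0,"wz":0,"hand":-1},{"wx":0,"wy":0,"x":0.219,"y":-0.587,"z":0,"wz":0,"hand":-1},{"wx":0,"wy":0,"x":0.224,"y":-0.601,"z":0,"wz":0,"hand":-1}]'; python3 -c "
from h import *
grab('side','s3');grab('wrist','w3')
units([536.1,159.1,145],3.75)"
```

```text
time_s: 9.65
ee_pos: [536.2, 158.8, 184.5]
tool_rot: [0.999, 0.033, -0.0, 0.0]
contact_force: [0.4, 0.5, -4.3]
grip_width: 10.8
{'xyz': array([ 0.0002, -0.002 ,  0.1581]), 'yaw': np.float64(3.75), 'zaxis': array([-1.e-04, -0.e+00, -1.e+00]), 'w': array([0.        , 0.00016667, 0.        ])} t 9.75 p [536.1 158.6 184.5] F [-0.68  0.81 -3.79] M [ 0.01 -0.02 -0.04] g 11.1 q [ 0.64  0.22 -0.33 -0.   -1.03  1.  ]
```

View pics/s3.png

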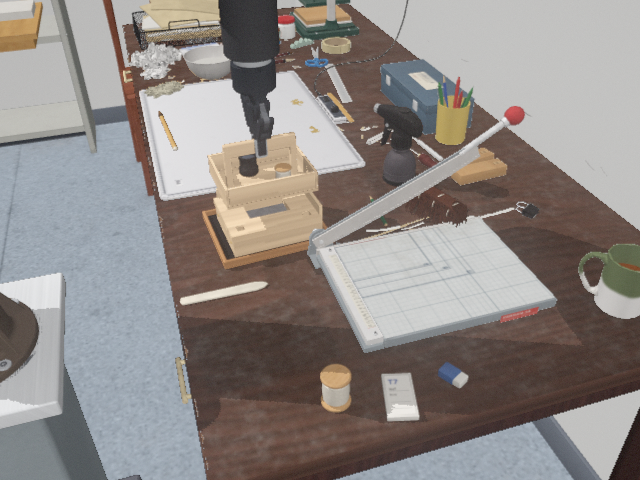

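View pics/w3.png

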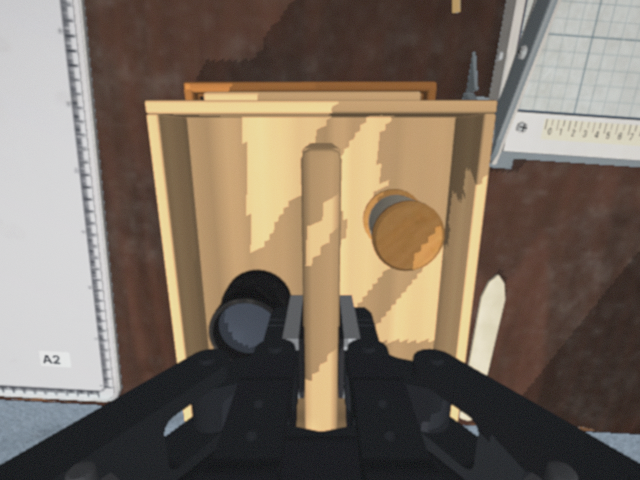

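```bash
python3 -m creep '[{"wx":0,"wy":0,"x":0,"y":0,"z":0.015,"wz":0,"hand":-1},{"wx":0,"wy":0,"x":0,"y":0,"z":0.045,"wz":0,"hand":-1},{"wx":0,"wy":0,"x":0,"y":0,"z":0.08,"wz":0,"hand":-1},{"wx":0,"wy":0,"x":0,"y":0,"z":0.115,"wz":0,"hand":-1},{"wx":0,"wy":0,"x":0,"y":0,"z":0.14,"wz":0,"hand":-1},{"wx":0,"wy":0,"x":0,"y":0,"z":0.16,"wz":0,"hand":-1},{"wx":0,"wy":0,"x":0,"y":0,"z":0.175,"wz":0,"hand":-1},{"wx":0,"wy":0,"x":0,"y":0,"z":0.184,"wz":0,"hand":-1},{"wx":0,"wy":0,"x":0,"y":0,"z":0.184,"wz":0,"hand":-1},{"wx":0,"wy":0,"x":0,"y":0,"z":0.184,"wz":0,"hand":-1}]'; python3 -c "
from h import *
grab('side','s4');grab('top','t4')
im=cv2.imread('pics/s4.png');cv2.imwrite('pics/s4c.png',cv2.resize(im[110:280,180:350],None,fx=3.5,fy=3.5))
units([540.8,164.4,138],3.75)"
```

```text
time_s: 11.0
ee_pos: [536.2, 158.6, 138.8]
tool_rot: [0.999, 0.033, 0.0, -0.0]
contact_force: [-0.2, 0.8, -5.3]
grip_width: 11.2
{'xyz': array([ 0.0199, -0.022 ,  0.0031]), 'yaw': np.float64(3.75), 'zaxis': array([ 4.e-04,  2.e-04, -1.e+00]), 'w': array([-0.00016667, -0.00033333,  0.        ])} t 11.1 p [536.2 158.6 138.8] F [ 0.39  0.32 -5.38] M [-0.09 -0.01 -0.02] g 11.2 q [ 0.64  0.26 -0.39  0.   -0.92  1.  ]
```

View pics/s4c.png

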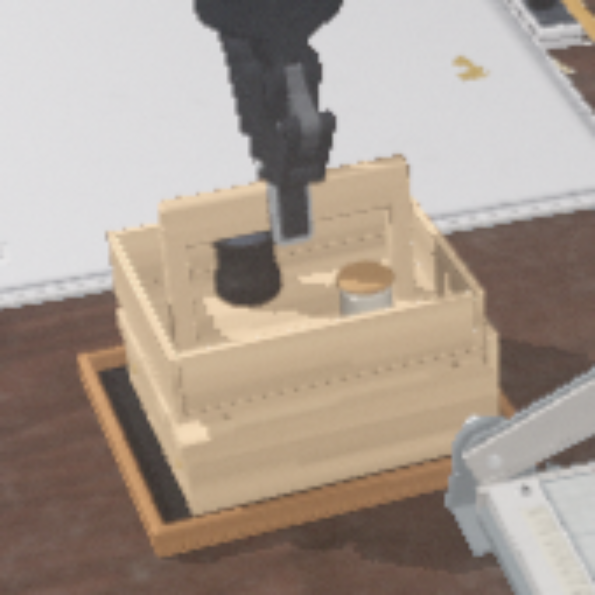

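View pics/t4.png

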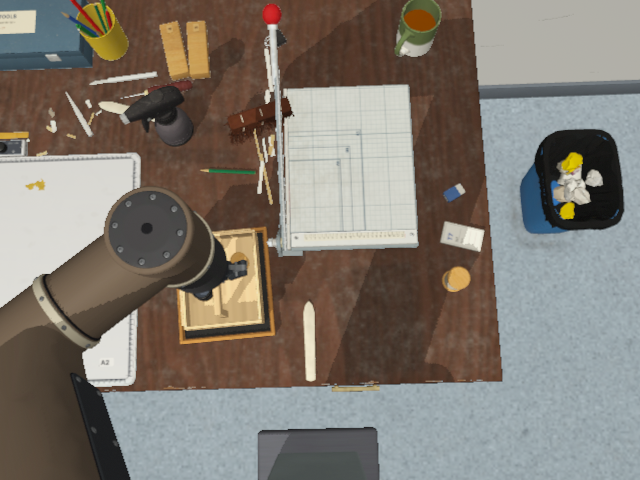

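```bash
python3 -m creep '[{"wx":0,"wy":0,"x":0.004,"y":0,"z":0,"wz":0,"hand":-1},{"wx":0,"wy":0,"x":0.008,"y":0,"z":0,"wz":0,"hand":-1},{"wx":0,"wy":0,"x":0.012,"y":0,"z":0,"wz":0,"hand":-1},{"wx":0,"wy":0,"x":0.014,"y":0,"z":0,"wz":0,"hand":-1},{"wx":0,"wy":0,"x":0.014,"y":0,"z":0,"wz":0,"hand":-1}]'; python3 -c "
from h import *
units([540.8,164.4,138],3.75)"
```

```text
time_s: 11.72
ee_pos: [539.6, 158.7, 138.5]
tool_rot: [0.999, 0.033, -0.0, 0.0]
contact_force: [-0.6, -1.0, -5.2]
grip_width: 11.0
{'xyz': array([ 0.0063, -0.0223,  0.002 ]), 'yaw': np.float64(3.75), 'zaxis': array([-1.e-04, -1.e-04, -1.e+00]), 'w': array([ 0.        ,  0.00016667, -0.        ])} t 11.72 p [539.6 158.7 138.5] F [-0.57 -1.04 -5.22] M [0.02 0.03 0.  ] g 11.0 q [ 0.63  0.27 -0.38 -0.   -0.93  1.  ]
```

```bash
python3 -m creep '[{"wx":0,"wy":0,"x":0.002,"y":0,"z":0,"wz":0,"hand":-1},{"wx":0,"wy":0,"x":0.004,"y":0,"z":0,"wz":0,"hand":-1},{"wx":0,"wy":0,"x":0.004,"y":0,"z":0,"wz":0,"hand":-1}]'
python3 -m creep '[{"wx":0,"wy":0,"x":0.002,"y":0,"z":0,"wz":0,"hand":-1},{"wx":0,"wy":0,"x":0.002,"y":0,"z":0,"wz":0,"hand":-1}]'; python3 -c "
from h import *
units([540.8,164.4,138],3.75)"
```

```text
time_s: 12.1
ee_pos: [540.6, 158.8, 138.6]
tool_rot: [0.999, 0.033, 0.0, -0.0]
contact_force: [0.1, -0.2, -4.6]
grip_width: 11.0
time_s: 12.35
ee_pos: [540.9, 158.8, 138.5]
tool_rot: [0.999, 0.033, -0.0, 0.0]
contact_force: [-0.7, 0.0, -3.1]
grip_width: 11.0
{'xyz': array([ 0.0011, -0.0225,  0.0019]), 'yaw': np.float64(3.75), 'zaxis': array([-4.e-04, -2.e-04, -1.e+00]), 'w': array([0.00016667, 0.00033333, 0.        ])} t 12.35 p [540.9 158.8 138.5] F [-0.75  0.   -3.06] M [-0.04  0.43  0.02] g 11.0 q [ 0.63  0.27 -0.38 -0.   -0.93  1.  ]
```

```bash
python3 -m creep '[{"wx":0,"wy":0,"x":0.001,"y":0,"z":0,"wz":0,"hand":-1},{"wx":0,"wy":0,"x":0.002,"y":0,"z":0,"wz":0,"hand":-1},{"wx":0,"wy":0,"x":0.002,"y":0,"z":0,"wz":0,"hand":-1}]'; python3 -c "
from h import *
units([540.8,164.4,138],3.75)"
```

```text
time_s: 12.72
ee_pos: [541.1, 158.7, 138.4]
tool_rot: [0.999, 0.033, -0.0, 0.0]
contact_force: [-3.5, 0.1, -2.0]
grip_width: 11.0
{'xyz': array([ 0.0004, -0.0227,  0.0016]), 'yaw': np.float64(3.74), 'zaxis': array([-9.e-04, -3.e-04, -1.e+00]), 'w': array([ 0.00016667,  0.00083333, -0.00016667])} t 12.72 p [541.1 158.7 138.4] F [-3.47  0.09 -2.  ] M [-0.05  1.51  0.16] g 11.0 q [ 0.63  0.27 -0.37 -0.   -0.93  1.  ]
```

```bash
python3 -m creep '[{"wx":0,"wy":0,"x":-0.002,"y":-0.004,"z":0,"wz":0,"hand":-1},{"wx":0,"wy":0,"x":-0.003,"y":-0.008,"z":0,"wz":0,"hand":-1},{"wx":0,"wy":0,"x":-0.003,"y":-0.012,"z":0,"wz":0,"hand":-1},{"wx":0,"wy":0,"x":-0.003,"y":-0.015,"z":0,"wz":0,"hand":-1},{"wx":0,"wy":0,"x":-0.003,"y":-0.015,"z":0,"wz":0,"hand":-1}]'; python3 -c "
from h import *
units([540.8,164.4,138],3.75)"
```

```text
time_s: 13.35
ee_pos: [540.7, 162.7, 138.5]
tool_rot: [0.999, 0.033, 0.0, -0.0]
contact_force: [-1.7, -0.3, -3.9]
grip_width: 11.0
{'xyz': array([ 0.001 , -0.0067,  0.0022]), 'yaw': np.float64(3.76), 'zaxis': array([ 1.e-04,  1.e-04, -1.e+00]), 'w': array([-0.00016667, -0.00016667,  0.00016667])} t 13.35 p [540.7 162.7 138.5] F [-1.74 -0.31 -3.94] M [-0.27  0.57  0.02] g 11.0 q [ 0.64  0.27 -0.37 -0.   -0.93  1.  ]
```

```bash
python3 -m creep '[{"wx":0,"wy":0,"x":0,"y":-0.002,"z":0,"wz":0,"hand":-1},{"wx":0,"wy":0,"x":0,"y":-0.003,"z":0,"wz":0,"hand":-1},{"wx":0,"wy":0,"x":0,"y":-0.003,"z":0,"wz":0,"hand":-1}]'; python3 -c "
from h import *
units([540.8,164.4,138],3.75)"
```

```text
time_s: 13.72
ee_pos: [540.6, 163.3, 138.6]
tool_rot: [0.999, 0.033, 0.0, -0.0]
contact_force: [-1.1, 0.2, -4.0]
grip_width: 11.3
{'xyz': array([ 0.0012, -0.0041,  0.0024]), 'yaw': np.float64(3.75), 'zaxis': array([ 1.e-04,  1.e-04, -1.e+00]), 'w': array([-0.        , -0.00016667,  0.        ])} t 13.72 p [540.6 163.3 138.6] F [-1.11  0.18 -4.  ] M [-0.3   0.57  0.  ] g 11.3 q [ 0.64  0.27 -0.37  0.   -0.93  1.  ]
```

```bash
python3 -m creep '[{"wx":0,"wy":0,"x":0,"y":-0.002,"z":0,"wz":0,"hand":-1},{"wx":0,"wy":0,"x":0,"y":-0.003,"z":0,"wz":0,"hand":-1},{"wx":0,"wy":0,"x":0,"y":-0.003,"z":0,"wz":0,"hand":-1}]'
python3 -m creep '[{"wx":0,"wy":0,"x":0,"y":-0.002,"z":0,"wz":0,"hand":-1},{"wx":0,"wy":0,"x":0,"y":-0.002,"z":0,"wz":0,"hand":-1}]'; python3 -c "
from h import *
units([540.8,164.4,138],3.75)"
```

```text
time_s: 14.1
ee_pos: [540.5, 164.1, 138.6]
tool_rot: [0.999, 0.033, 0.0, -0.0]
contact_force: [-1.8, -0.4, -4.2]
grip_width: 11.4
time_s: 14.35
ee_pos: [540.5, 164.6, 138.6]
tool_rot: [0.999, 0.033, 0.0, -0.0]
contact_force: [-0.6, -0.1, -5.0]
grip_width: 11.1
{'xyz': array([0.0013, 0.001 , 0.0023]), 'yaw': np.float64(3.75), 'zaxis': array([ 1.e-04,  1.e-04, -1.e+00]), 'w': array([-0., -0.,  0.])} t 14.35 p [540.5 164.6 138.6] F [-0.63 -0.09 -5.02] M [-0.28  0.49  0.03] g 11.1 q [ 0.64  0.27 -0.37 -0.   -0.93  0.99]
```

```bash
python3 -m creep '[{"wx":0,"wy":0,"x":0,"y":-0.002,"z":0,"wz":0,"hand":-1},{"wx":0,"wy":0,"x":0,"y":-0.002,"z":0,"wz":0,"hand":-1}]'
python3 -m creep '[{"wx":0,"wy":0,"x":0,"y":-0.002,"z":0,"wz":0,"hand":-1},{"wx":0,"wy":0,"x":0,"y":-0.002,"z":0,"wz":0,"hand":-1}]'; python3 -c "
from h import *
units([540.8,164.4,138],3.75)"
```

```text
time_s: 14.6
ee_pos: [540.5, 164.9, 138.7]
tool_rot: [0.999, 0.033, 0.0, 0.0]
contact_force: [-0.0, -2.7, -3.4]
grip_width: 11.3
time_s: 14.85
ee_pos: [540.5, 165.1, 138.7]
tool_rot: [0.999, 0.033, 0.0, 0.0]
contact_force: [-0.6, -5.5, -1.2]
grip_width: 11.5
{'xyz': array([0.001 , 0.0028, 0.003 ]), 'yaw': np.float64(3.76), 'zaxis': array([ 1.e-04, -8.e-04, -1.e+00]), 'w': array([ 0.00066667, -0.        ,  0.00016667])} t 14.85 p [540.5 165.1 138.7] F [-0.55 -5.49 -1.24] M [-2.13 -0.03  0.04] g 11.5 q [ 0.64  0.27 -0.37  0.   -0.93  0.99]
```

```bash
python3 -m creep '[{"wx":0,"wy":0,"x":-0.001,"y":0.003,"z":0,"wz":0,"hand":-1},{"wx":0,"wy":0,"x":-0.001,"y":0.003,"z":0,"wz":0,"hand":-1},{"wx":0,"wy":0,"x":-0.001,"y":0.003,"z":0.006,"wz":0,"hand":-1},{"wx":0,"wy":0,"x":-0.001,"y":0.003,"z":0.012,"wz":0,"hand":-1},{"wx":0,"wy":0,"x":-0.001,"y":0.003,"z":0.018,"wz":0,"hand":-1},{"wx":0,"wy":0,"x":-0.001,"y":0.003,"z":0.022,"wz":0,"hand":-1},{"wx":0,"wy":0,"x":-0.001,"y":0.003,"z":0.022,"wz":0,"hand":-1}]'; python3 -c "
from h import *
units([540.8,164.4,138],3.75)"
```

```text
time_s: 15.72
ee_pos: [540.1, 164.9, 132.9]
tool_rot: [0.999, 0.033, -0.0, -0.0]
contact_force: [-0.3, -3.0, -4.0]
grip_width: 11.4
{'xyz': array([ 0.0025,  0.002 , -0.0206]), 'yaw': np.float64(3.75), 'zaxis': array([-2.e-04,  0.e+00, -1.e+00]), 'w': array([-0.        ,  0.00016667, -0.        ])} t 15.72 p [540.1 164.9 132.9] F [-0.25 -2.95 -4.02] M [-1.1  -0.13  0.16] g 11.4 q [ 0.64  0.28 -0.38 -0.   -0.92  0.99]
```

```bash
python3 -m creep '[{"wx":0,"wy":0,"x":0,"y":0.003,"z":0,"wz":0,"hand":-1},{"wx":0,"wy":0,"x":0,"y":0.003,"z":0.002,"wz":0,"hand":-1},{"wx":0,"wy":0,"x":0,"y":0.003,"z":0.005,"wz":0,"hand":-1},{"wx":0,"wy":0,"x":0,"y":0.003,"z":0.008,"wz":0,"hand":-1},{"wx":0,"wy":0,"x":0,"y":0.003,"z":0.008,"wz":0,"hand":-1}]'; python3 -c "
from h import *
units([540.8,164.4,138],3.75)"
```

```text
time_s: 16.35
ee_pos: [540.2, 164.1, 131.0]
tool_rot: [0.999, 0.033, -0.0, -0.0]
contact_force: [-0.3, 0.8, -5.1]
grip_width: 11.3
{'xyz': array([ 0.0024, -0.001 , -0.0281]), 'yaw': np.float64(3.75), 'zaxis': array([-0.,  0., -1.]), 'w': array([-0.,  0.,  0.])} t 16.35 p [540.2 164.1 131. ] F [-0.33  0.81 -5.12] M [0.01 0.06 0.04] g 11.3 q [ 0.64  0.28 -0.38 -0.   -0.91  0.99]
```

```bash
python3 -m creep '[{"wx":0,"wy":0,"x":0,"y":0,"z":0.004,"wz":0,"hand":-1},{"wx":0,"wy":0,"x":0,"y":0,"z":0.008,"wz":0,"hand":-1},{"wx":0,"wy":0,"x":0,"y":0,"z":0.012,"wz":0,"hand":-1},{"wx":0,"wy":0,"x":0,"y":0,"z":0.012,"wz":0,"hand":-1}]'; python3 -c "
from h import *
units([540.8,164.4,138],3.75)"
```

```text
time_s: 16.85
ee_pos: [540.2, 164.0, 128.0]
tool_rot: [0.999, 0.033, -0.0, 0.0]
contact_force: [0.0, -0.2, -3.6]
grip_width: 11.3
{'xyz': array([ 0.0025, -0.0015, -0.0402]), 'yaw': np.float64(3.74), 'zaxis': array([-1.e-04, -1.e-04, -1.e+00]), 'w': array([ 0.00016667,  0.00016667, -0.00016667])} t 16.85 p [540.2 164.  128. ] F [ 0.03 -0.16 -3.61] M [-0.04  0.04 -0.02] g 11.3 q [ 0.64  0.28 -0.39 -0.   -0.9   0.99]
```

```bash
python3 -m creep '[{"wx":0,"wy":0,"x":0,"y":0,"z":0.004,"wz":0,"hand":-1},{"wx":0,"wy":0,"x":0,"y":0,"z":0.008,"wz":0,"hand":-1},{"wx":0,"wy":0,"x":0,"y":0,"z":0.012,"wz":0,"hand":-1},{"wx":0,"wy":0,"x":0,"y":0,"z":0.016,"wz":0,"hand":-1},{"wx":0,"wy":0,"x":0,"y":0,"z":0.016,"wz":0,"hand":-1}]'
python3 -m creep '[{"wx":0,"wy":0,"x":0,"y":0,"z":0.003,"wz":0,"hand":-1},{"wx":0,"wy":0,"x":0,"y":0,"z":0.004,"wz":0,"hand":-1},{"wx":0,"wy":0,"x":0,"y":0,"z":0.004,"wz":0,"hand":-1}]'; python3 -c "
from h import *
units([540.8,164.4,138],3.75)"
```

```text
time_s: 17.48
ee_pos: [540.2, 164.0, 123.9]
tool_rot: [0.999, 0.033, -0.0, 0.0]
contact_force: [0.7, -0.0, -4.3]
grip_width: 10.9
time_s: 17.85
ee_pos: [540.3, 164.1, 123.2]
tool_rot: [0.999, 0.033, 0.0, -0.0]
contact_force: [0.7, 0.9, -4.2]
grip_width: 11.3
{'xyz': array([ 0.0022, -0.0012, -0.0594]), 'yaw': np.float64(3.76), 'zaxis': array([ 1.e-04,  0.e+00, -1.e+00]), 'w': array([-0.        , -0.00016667,  0.00016667])} t 17.85 p [540.3 164.1 123.2] F [ 0.66  0.92 -4.24] M [ 0.01  0.08 -0.04] g 11.3 q [ 0.64  0.29 -0.39  0.   -0.89  0.99]
```

```bash
python3 -m creep '[{"wx":0,"wy":0,"x":0,"y":0,"z":0.002,"wz":0,"hand":-1},{"wx":0,"wy":0,"x":0,"y":0,"z":0.004,"wz":0,"hand":-1},{"wx":0,"wy":0,"x":0,"y":0,"z":0.004,"wz":0,"hand":-1}]'
python3 -m creep '[{"wx":0,"wy":0,"x":0,"y":0,"z":0.002,"wz":0,"hand":-1},{"wx":0,"wy":0,"x":0,"y":0,"z":0.004,"wz":0,"hand":-1},{"wx":0,"wy":0,"x":0,"y":0,"z":0.004,"wz":0,"hand":-1}]'; python3 -c "
from h import *
units([540.8,164.4,138],3.75)"
```

```text
time_s: 18.23
ee_pos: [540.3, 164.1, 122.2]
tool_rot: [0.999, 0.033, 0.0, -0.0]
contact_force: [-1.6, 0.7, -0.1]
grip_width: 11.2
time_s: 18.6
ee_pos: [540.3, 164.1, 121.2]
tool_rot: [0.999, 0.033, 0.0, -0.0]
contact_force: [-2.0, -0.2, 2.4]
grip_width: 11.4
{'xyz': array([ 0.002 , -0.0011, -0.0671]), 'yaw': np.float64(3.76), 'zaxis': array([ 3.e-04,  1.e-04, -1.e+00]), 'w': array([-0.00016667, -0.00033333,  0.00016667])} t 18.6 p [540.3 164.1 121.2] F [-2.03 -0.24  2.38] M [ 0.02  0.88 -0.04] g 11.4 q [ 0.64  0.29 -0.39  0.   -0.89  0.99]
```

```bash
python3 -m creep '[{"wx":0,"wy":0,"x":0,"y":0,"z":-0.003,"wz":0,"hand":-1},{"wx":0,"wy":0,"x":0,"y":0,"z":-0.003,"wz":0,"hand":-1},{"wx":0,"wy":0,"x":0,"y":0,"z":-0.003,"wz":0,"hand":-0.8},{"wx":0,"wy":0,"x":0,"y":0,"z":-0.003,"wz":0,"hand":-0.6},{"wx":0,"wy":0,"x":0,"y":0,"z":-0.003,"wz":0,"hand":-0.4},{"wx":0,"wy":0,"x":0,"y":0,"z":-0.003,"wz":0,"hand":0},{"wx":0,"wy":0,"x":0,"y":0,"z":-0.003,"wz":0,"hand":0.4},{"wx":0,"wy":0,"x":0,"y":0,"z":-0.003,"wz":0,"hand":0.4},{"wx":0,"wy":0,"x":0,"y":0,"z":-0.003,"wz":0,"hand":0.4}]'; python3 -c "
from h import *
grab('side','s5')
im=cv2.imread('pics/s5.png');cv2.imwrite('pics/s5c.png',cv2.resize(im[110:280,180:350],None,fx=3.5,fy=3.5))
units([540.8,164.4,138],3.75)"
```

```text
time_s: 19.73
ee_pos: [540.2, 164.0, 121.8]
tool_rot: [0.999, 0.033, 0.0, -0.0]
contact_force: [1.1, 0.2, -0.1]
grip_width: 59.6
{'xyz': array([ 0.0024, -0.0012, -0.0648]), 'yaw': np.float64(3.75), 'zaxis': array([-0., -0., -1.]), 'w': array([0., 0., 0.])} t 19.77 p [540.2 164.1 121.8] F [-0.76 -0.07 -0.27] M [-0.01 -0.01  0.  ] g 59.6 q [ 0.64  0.29 -0.39 -0.   -0.89  0.99]
```

View pics/s5c.png

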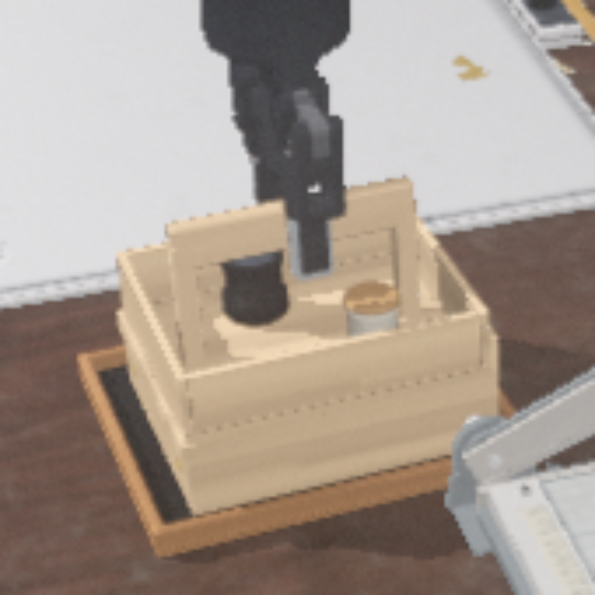

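Seated and released, with both items upright. Now I'll retreat straight up.

```bash
python3 -m creep '[{"wx":0,"wy":0,"x":0,"y":0,"z":-0.02,"wz":0,"hand":0.6},{"wx":0,"wy":0,"x":0,"y":0,"z":-0.06,"wz":0,"hand":0.6},{"wx":0,"wy":0,"x":0,"y":0,"z":-0.12,"wz":0,"hand":0.6},{"wx":0,"wy":0,"x":0,"y":0,"z":-0.2,"wz":0,"hand":0.6},{"wx":0,"wy":0,"x":0,"y":0,"z":-0.3,"wz":0,"hand":0.6},{"wx":0,"wy":0,"x":0,"y":0,"z":-0.4,"wz":0,"hand":0.6},{"wx":0,"wy":0,"x":-0.2,"y":-0.1,"z":-0.5,"wz":0,"hand":0.6},{"wx":0,"wy":0,"x":-0.3,"y":-0.4,"z":-0.5,"wz":0,"hand":0.6},{"wx":0,"wy":0,"x":-0.3,"y":-0.6,"z":-0.5,"wz":0,"hand":0.6},{"wx":0,"wy":0,"x":-0.3,"y":-0.8,"z":-0.5,"wz":0,"hand":0.6},{"wx":0,"wy":0,"x":-0.3,"y":-0.8,"z":-0.5,"wz":0,"hand":0.6}]'; python3 - <<'E'
from h import *
a=grab('side','s6');b=grab('top','t6')
units([540.8,164.4,138],3.75)
for nm,f in(("side",a),("top",b)):
    W=cloud(f); c=np.radians(3.75)
    dx=W[...,0]-540.3;dy=W[...,1]-164.2
    u=dx*np.cos(c)+dy*np.sin(c);v=-dx*np.sin(c)+dy*np.cos(c)
    k0=((abs(abs(v)-67.5)<4)&(abs(u)<84))|((abs(abs(u)-82.5)<4)&(abs(v)<70))
    k=k0&(abs(W[...,2]-94)<7)
    for _ in range(5):
        A=np.c_[u[k],v[k],np.ones(k.sum())]; s=np.linalg.lstsq(A,W[k][:,2],rcond=None)[0]
        k=k0&(abs(W[...,2]-(u*s[0]+v*s[1]+s[2]))<2)
    print(nm,"wall top z",s[2].round(1),"tilt deg",np.degrees(s[:2]).round(2),k.sum())
    m=(abs(u)<70)&(abs(v)<8)&(W[...,2]>135)&(W[...,2]<155); print(" bar top z",np.median(W[m][:,2]).round(1))
E
```

```text
time_s: 21.15
ee_pos: [451.8, 361.9, 247.4]
tool_rot: [0.999, 0.034, 0.0, -0.0]
contact_force: [-0.3, -0.4, 0.0]
grip_width: 68.7
{'xyz': array([0.3024, 0.8007, 0.4374]), 'yaw': np.float64(3.82), 'zaxis': array([ 1.e-04,  1.e-04, -1.e+00]), 'w': array([-0.        , -0.00016667,  0.00116667])} t 21.25 p [452.  359.1 247.4] F [ 0.38 -0.1  -0.16] M [-0.05  0.02  0.08] g 68.4 q [ 1.01  0.2  -0.2   0.   -1.17  0.63]
side wall top z 94.1 tilt deg [-0.18  0.31] 330
 bar top z 142.0
top wall top z 92.8 tilt deg [-0.04  0.03] 618
 bar top z 141.8
```

View pics/s6.png

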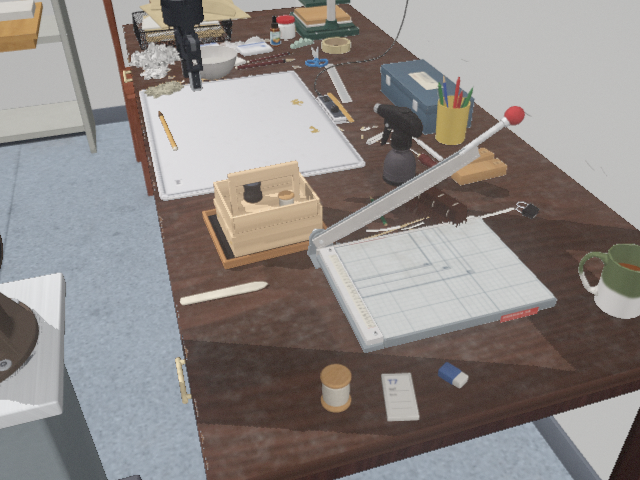

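View pics/t6.png

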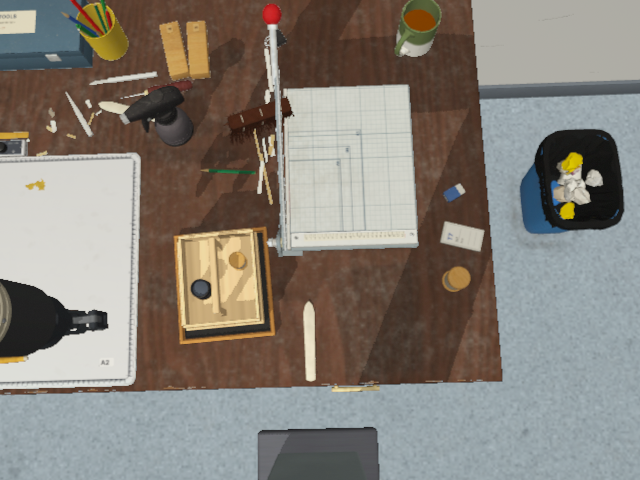

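```bash
python3 -m creep '[{"wx":0,"wy":0,"x":0,"y":0,"z":0,"wz":0,"hand":0.6},{"wx":0,"wy":0,"x":0,"y":0,"z":0,"wz":0,"hand":0.6},{"wx":0,"wy":0,"x":0,"y":0,"z":0,"wz":0,"hand":0.6}]'; python3 -c "
from cell import bot
print(bot.hand_in())"
```

```text
time_s: 21.62
ee_pos: [452.6, 358.1, 247.1]
tool_rot: [0.999, 0.032, 0.0, -0.0]
contact_force: [-0.0, 0.3, -0.3]
grip_width: 68.4
the job is handed in; nothing more can be done
None
```

The tote tray is stacked fully home on the lower tray with the spool and loupe still standing in it. I let go and handed the job in at 21.6 s.

I gripped it by the bridge handle and carried it level over the frame. I felt for both lips at about 3.5 N and 5.5 N sideways, backed off slightly, and lowered the lugs into the sockets. The most I pressed the trays together was about 7 N.

**Last checks:**
- **Seated:** the bar top reads 142 mm in both views, so the handle sits at about 129 mm. Fully home is 131 mm, less 0 to 3 mm of foam sink. Lugs standing on the deck would have read about 9 mm higher.
- **Level:** the top view shows a tilt under 0.1°. The side view reads up to 0.3° with fewer points, which I take as noise.
- **Undisturbed:** the pencil and bone folder look unmoved in the pictures.
- **Arm:** it is clear of everything, with the wrist force near zero.

No check failed. The two bar-end heights I got by crossing rays from two views (97 and 100 mm) missed each other by 2 to 4 mm, so I used the depth readings, which agreed with 98 mm.

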